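Seat the tapered drill chuck in the bench spindle

TASK

Fit the drill chuck with the blue band to the upright bench spindle: take it out of the rack, put its tapered shank into the spindle's socket and push or tap it down until its collar is fully home on the steel rim and the socket grips it, then let go so that friction alone holds it upright. Leave the orange-banded chuck in its place in the rack.

Things in the scene. Friction and masses are not known exactly. Their poses are not given: they have to be found in the camera images.
- chuck_blue_mid (a point): To fit: upright black cylinder, 32 mm across, blue band and nose cone, about 130 g. Point on its axis, z up; straight body from 22 mm below it to 18 above, nose top 35 above. Steel collar (38 mm across, 6 thick) below the body, underside 28 mm below the point; under it a round tapered shank 45 mm long, 24.6 mm thick at the collar, 12 at the tip. In either rack hole; lifts straight out.
- chuck_orange_mid (a point): The other chuck: same body with an orange band and nose cone, but a thicker shank that does not fit the socket; it stands in the rack's other hole. Point as on the blue one. To be left there.
- rack: Fixed aluminium rack, 172 mm long (y) x 66 mm, two holes 100 mm apart at y = +-50 mm, origin on the desk under its centre. Its top is 56 mm above the desk; the chucks' collars rest on it, shanks hanging in the holes.
- socket_mouth (a point): Centre of the mouth (28 mm wide), level with the steel rim (50 mm across, 72 mm above the desk) of a fixed grey upright spindle; z up. Inside, sprung brass segments form a taper, open 50 mm deep. By its weight the blue chuck stands with its collar some 8 mm above the rim; a push growing from 5 to 9-14 N brings the collar down on the rim (its point 28 mm above this one), where it is held.
Things that resemble listed ones, but are neither listed nor needed, are in the scene too. What is shaped like the part that bears chuck_blue_mid but green is not meant.

How it is judged (in metres and radians):
At the end, for the whole second after the job is handed in: The blue-banded chuck stands in the socket, released: its collar within 2.5 mm of the rim, its mid point within 6 mm of the socket's axis, upright within 7 degrees; the orange-banded chuck is within 15 mm of where it started (z of chuck_blue_mid in the frame of socket_mouth between 0.02 and 0.0305 m and horizontal distance between chuck_blue_mid and socket_mouth below 0.006 m and angle between chuck_blue_mid's own z axis and vertical below 0.12 rad and distance of chuck_orange_mid from where it was at the start of the episode below 0.015 m); the robot touches nothing.
It fails at once if the orange-banded chuck is pulled or knocked out of its place (moved more than 30 mm) (distance of chuck_orange_mid from where it was at the start of the episode above 0.03 m).
It also fails if it takes over 42 s, if anything falls off the work surface, if the arm or the gripper's body presses on something with over 40 N, if the wrist force passes 120 N, or if a joint passes its speed limit or range.

ROBOT

A 6-joint arm with a two-finger parallel gripper is mounted at the origin on a cart in front of the work surface, level with it; the furniture and walls round the work are solid. World frame = base frame: x ahead of the robot, y to its left, z up, the work surface at z = 0. Lengths are in mm, angles in rad, forces in N, time in s.
With the tool pointing down it reaches from about 375 to 825 mm from the base axis. Payload 5.5 kg.
Tool frame: the origin (TCP) lies where the fingers leave the gripper's body, on its centre line; the fingertips stand 73 mm ahead of it and the grasp point (between the pads) lies 54 mm ahead of it; z points along the fingers, y is the line along which they close (so a half turn about z gives the same grasp; the last joint's range is limited). The gripper opens to 85 mm and grips with 20 to 120 N. Pads are 22 mm wide; open, the fingers measure 114 mm over their backs; the gripper's body (76 mm by 85 mm) begins 54 mm behind the grasp point. The pads swing forward as they close: fully open they stand 13 mm farther back than shut.
Start: joints at [-1.234, 0.314, -0.047, 1.21, 0, 1.571], TCP at [198.278, -566.287, 303.899] pointing down, gripper open.
Joint ranges: [-2.67, 2.67], [-0.69, 1.73], [-1.03, 1.25], [-2.08, 2.16], [-1.42, 1.45], [-3.14, 3.14]. Speed limits (rad/s): [2.39, 2.39, 3.01, 3.14, 3.14, 3.14].

INTERFACE

Orientations are given as a rotation vector (axis times angle).
In Python, from bench import * gives the robot as it stands.
- The arm moves only by the tool jog_arm, never from a script. Its argument "commands" is a list that holds one entry, the list of rows, each a list of 5 numbers: the shift along the tool's x, y, z normalised to -1 to 1, where 1 is 500 mm, then the turn about the tool's z normalised to -1 to 1, where 1 is pi/4 rad, then the gripper command: -1 is fully open, 1 is shut, values between are in proportion. A call has 1 to 10 rows; each row is the pose to reach, as a shift and turn from the pose commanded when the call began, along the tool's axes at that moment; what a row does not reach only later rows make up. A row lasts 1/12 s, in which the tool goes at most 41.7 mm and 7.16 degrees, less where a joint would pass 70% of its speed; a pose out of reach is approached as far as the arm can. A call with a number of a shift or a turn outside -1 to 1 is refused whole. A call with a gripper value outside its range is refused whole. The fingers move at their own pace and stop on an object; "force" is the grip in N (left out, the last holds). Time passes only in rows, so rows that repeat a pose let the fingers close. It gives the time, the measured TCP pose, the force and the opening at its end, in the units of the state.
- read_state(): the state, without advancing time (a new reading comes with each control period).
- get_image(name): name is "scene" or "top"; returns (picture, depth): 420x560x3 uint8, blue, green, red; 420x560 float32, mm along the optical axis (not along the pixel's ray), 0 where there is no reading.
- calibration(name): a dict with "K" (3x3 intrinsics, pixels), "dist_coeffs" ([k1, k2, p1, p2, k3] as OpenCV has them; the pictures are not rectified), "eye" and "orientation" of the camera in the world. Camera axes: x right, y down, z forward; pixel columns grow to the right and rows downward; lengths in mm; the calibration is good to about 2 mm. A picture is of the moment at which its call begins. calibration takes no time and is no camera call.
- sign_off(): hands the job in, once; it reports no verdict.
The state is a dict: "t": time; "joints": joint angles; "dq": joint speeds; "tau": joint torques, N m; "eef_pos": TCP position; "orientation": TCP orientation; "wrist_force": force on the tool from outside, world axes, zero at the start; "ft_torque": the same for the moment, N m; "gripper_width": finger opening in mm.
Only numpy, scipy, OpenCV 4.12 (cv2) and the standard library are available. Lean on these libraries where they do the work, as an engineer would, in place of code of your own. Each camera call takes 0.05 s, during which the arm holds its last target. There are 200 camera calls.

## Working session

There is one attempt and no reset: what is moved stays moved. The work goes in short steps, Python scripts to look and compute and a tool call to move; the robot and the scene stay as the last step left them, time stands still between calls to the robot, and variables do not carry over. Pictures are saved under pics/ and viewed, on a budget of 10 in all, crops included, one or two more only if the job needs it, and the job is handed in when it is done.

Besides the shell and the picture viewer there is one more tool, called as name(argument=value, ...) on one line, values as JSON. jog_arm: Moves the arm, as the interface text tells. Scaled input: -1 to 1 covers 500 mm each way for a shift and pi/4 rad each way for a turn. Its arguments: {"type":"object","properties":{"commands":{"type":"array"},"force":{"type":"number"}},"required":["commands"]}

```bash
mkdir -p pics; cat > h.py <<'E'
from bench import *
import numpy as np, cv2
from scipy.spatial.transform import Rotation as R
def cam(n):
    c=calibration(n); o=np.array(c["orientation"],float)
    M=o if o.shape==(3,3) else R.from_rotvec(o).as_matrix()
    return np.array(c["K"],float),np.array(c["dist_coeffs"],float),np.array(c["eye"],float),M
def ray(n,u,v):
    K,d,e,M=cam(n); p=cv2.undistortPoints(np.array([[[u,v]]],float),K,d)[0,0]
    return e,M@np.array([p[0],p[1],1])
def at_z(n,u,v,z):
    e,r=ray(n,u,v); return e+r*(z-e[2])/r[2]
def at_d(n,u,v,d):
    e,r=ray(n,u,v); return e+r*d
def snap(n,tag):
    i,d=get_image(n); cv2.imwrite(f"pics/{tag}.png",i); np.save(f"pics/{tag}.npy",d); return i,d
E
python3 - <<'E'
from h import *
for n in("scene","top"):
    snap(n,n+"0"); c=calibration(n); print(c)
print(read_state())
a=cv2.imread("pics/scene0.png");b=cv2.imread("pics/top0.png")
cv2.imwrite("pics/both.png",cv2.resize(np.hstack([a,b]),(800,300)))
E
```

```text
{'K': array([[514.27345343,   0.        , 280.24754276],
       [  0.        , 514.27345343, 221.84327537],
       [  0.        ,   0.        ,   1.        ]]), 'dist_coeffs': array([-0.10120168,  0.        ,  0.        ,  0.        ,  0.        ]), 'eye': array([-240.02855098,  632.37669539,  563.43435722]), 'orientation': array([-0.93081151,  2.1939078 , -1.37744269])}
{'K': array([[418.33084623,   0.        , 277.0354778 ],
       [  0.        , 418.33084623, 204.19858954],
       [  0.        ,   0.        ,   1.        ]]), 'dist_coeffs': array([-0.05219008,  0.        ,  0.        ,  0.        ,  0.        ]), 'eye': array([322.1593777 , -28.84834986, 934.49586157]), 'orientation': array([-2.13054785,  2.177202  , -0.15895798])}
{'t': 0.1, 'joints': array([-1.23402531e+00,  3.14163311e-01, -4.79644860e-02,  1.21021748e+00,
       -1.83266753e-05,  1.57081851e+00]), 'dq': array([-0.00070521, -0.0007488 ,  0.0008896 ,  0.00150887, -0.00108701,
        0.0014052 ]), 'tau': array([-2.97078823e-04, -5.40768635e+01,  3.40540230e+01,  1.11763581e-02,
       -3.35276570e-05, -1.45164870e-05]), 'eef_pos': array([ 198.1251184 , -565.91149038,  303.12230925]), 'orientation': array([-3.09566332e+00, -5.26212662e-01,  4.35958994e-04]), 'wrist_force': array([ 0.04105742,  0.21644253, -0.00955012]), 'ft_torque': array([-0.00406915,  0.00581949,  0.01043562]), 'gripper_width': 85.23137806760232}
```

View pics/top0.png

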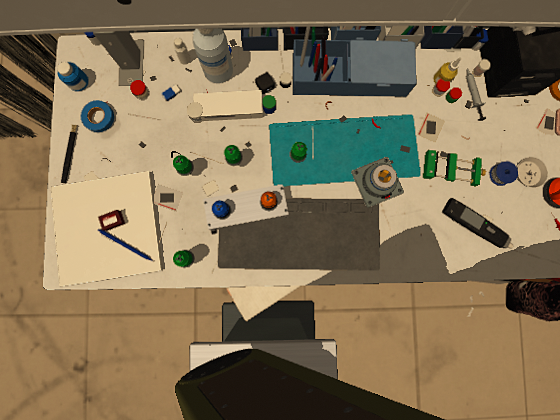

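View pics/scene0.png

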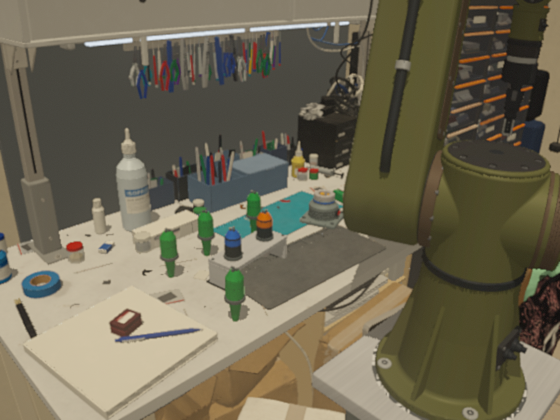

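The top view shows the blue chuck at about (221,209) and the orange at (269,199) in the rack, and the spindle at about (382,177). Several green decoys stand around them. I'll look closer.

```bash
python3 - <<'E'
from h import *
a=cv2.imread("pics/top0.png")
c1=cv2.resize(a[175:240,195:295],None,fx=6,fy=6,interpolation=cv2.INTER_CUBIC)
c2=cv2.resize(a[145:210,350:410],None,fx=6,fy=6,interpolation=cv2.INTER_CUBIC)
s=cv2.imread("pics/scene0.png")[180:300,200:350]
m=np.zeros((600,790,3),np.uint8)
m[:390,:600]=c1[:, :600]; 
cv2.imwrite("pics/c1.png",c1)
w=np.zeros((390,970,3),np.uint8);w[:,:600]=c1;w[:,610:970]=c2
cv2.imwrite("pics/c.png",cv2.resize(w,None,fx=.82,fy=.82,interpolation=cv2.INTER_AREA))
hsv=cv2.cvtColor(a,cv2.COLOR_BGR2HSV)
d=np.load("pics/top0.npy")
for nm,lo,hi in(("blue",(105,120,60),(125,255,255)),("or",(4,150,100),(16,255,255))):
    mk=cv2.inRange(hsv,lo,hi)[175:240,195:295]; v,u=np.nonzero(mk); u=u+195;v=v+175
    print(nm,len(u),u.mean(),v.mean(),d[v,u].min(),at_z("top",u.mean(),v.mean(),110))
for u,v in((221,209),(269,199),(382,177),(385,176)): print(u,v,at_d("top",u,v,d[v,u]))
# rim points by depth
P=[]
for v in range(145,215):
    for u in range(345,415):
        p=at_d("top",u,v,d[v,u])
        if abs(p[2]-72)<5:P.append(p)
P=np.array(P);print(len(P),P.mean(0),P.min(0),P.max(0),cv2.minEnclosingCircle(P[:,:2].astype(np.float32)))
P=[]
for v in range(175,240):
    for u in range(195,295):
        p=at_d("top",u,v,d[v,u])
        if abs(p[2]-56)<5:P.append(p)
P=np.array(P,np.float32);print(len(P),cv2.minAreaRect(P[:,:2]))
E
```

```text
blue 159 218.98742138364778 208.50943396226415 820.8095 [430.55520696  77.83790677 110.        ]
or 160 267.89375 199.14375 823.55786 [447.31882462 -19.68344645 110.        ]
221 209 [429.01092526  73.38327241 113.66647806]
269 199 [447.13990001 -21.91668344 112.77600434]
382 177 [ 502.14286429 -270.14674066   38.19793867]
385 176 [ 504.22935359 -276.89063534   38.32116911]Traceback (most recent call last):
  File "<stdin>", line 21, in <module>
  File "h.py", line 14, in at_d
    e,r=ray(n,u,v); return e+r*d
        ~~~^^^^^^^
  File "h.py", line 9, in ray
    K,d,e,M=cam(n); p=cv2.undistortPoints(np.array([[[u,v]]],float),K,d)[0,0]
            ~~~^^^
  File "h.py", line 5, in cam
    c=calibration(n); o=np.array(c["orientation"],float)
ValueError: time passes only in moves, steps and waits
```

View pics/c.png

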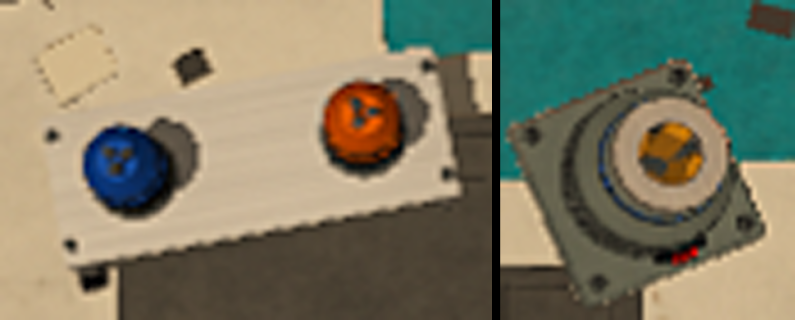

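```bash
cat > h2.py <<'E'
from h import *
def cloud(n,d,u0,u1,v0,v1):
    K,k,e,M=cam(n); u,v=np.meshgrid(np.arange(u0,u1),np.arange(v0,v1)); u=u.ravel();v=v.ravel()
    p=cv2.undistortPoints(np.stack([u,v],1).astype(float)[:,None],K,k)[:,0]
    z=d[v,u]; ok=z>0
    return (e+(np.c_[p,np.ones(len(p))]*z[:,None])@M.T)[ok], np.c_[u,v][ok]
def zcirc(P,z,t):
    Q=P[abs(P[:,2]-z)<t]; print(z,len(Q),Q.mean(0).round(1),Q.min(0).round(1),Q.max(0).round(1),cv2.minEnclosingCircle(Q[:,:2].astype(np.float32)));return Q
E
python3 - <<'E'
from h2 import *
d=np.load("pics/top0.npy")
print(at_z("top",384.5,176.3,72))
P,_=cloud("top",d,355,412,150,205);zcirc(P,72,4)
P,_=cloud("top",d,195,295,178,240);Q=zcirc(P,56,4);print(cv2.minAreaRect(Q[:,:2].astype(np.float32)))
for a,b in((200,238),(250,290)):
    P,_=cloud("top",d,a,b,180,230);zcirc(P,110,12)
d=np.load("pics/scene0.npy")
P,_=cloud("scene",d,218,246,222,262);zcirc(P,100,15)
P,_=cloud("scene",d,300,345,180,225);zcirc(P,72,3)
print(at_z("scene",322.5,195,72))
E
```

```text
[ 496.76117488 -266.46420749   72.        ]
72 312 [ 497.2 -265.1   72.4] [ 473.4 -289.9   68. ] [ 521.6 -240.9   75.7] ((497.28155517578125, -265.3402404785156), 25.099123001098633)
56 1945 [439.7  27.9  56.5] [394.6 -61.1  52. ] [485.6 116.5  60. ] ((438.80633544921875, 28.07227897644043), 91.31008911132812)
((440.7880859375, 28.46154022216797), (66.75373077392578, 172.1080780029297), 9.305367469787598)
110 205 [431.   76.6 109.1] [416.3  62.6  98.2] [446.9  93.2 121.8] ((432.1282043457031, 77.72777557373047), 16.133373260498047)
110 201 [447.4 -21.1 109.4] [432.6 -36.   98.1] [463.6  -5.6 121.7] ((448.8709411621094, -21.143117904663086), 16.31083106994629)
100 258 [423.2  84.4 100.4] [412.7  65.   85.3] [445.6  95.2 115. ] ((429.4673156738281, 79.7624740600586), 16.80214500427246)
72 112 [ 493.3 -265.1   72.8] [ 469.1 -289.5   69.1] [ 521.6 -239.7   75. ] ((497.759033203125, -266.6517333984375), 28.650712966918945)
[ 491.63338356 -256.56303667   72.        ]
```

jog_arm(commands=[[[0.546,-0.169,0,-1,-1],[0.546,-0.169,0,-1,-1],[0.546,-0.169,0,-1,-1],[0.546,-0.169,0,-1,-1],[0.546,-0.169,0,-1,-1],[0.546,-0.169,0,-1,-1],[0.546,-0.169,0,-1,-1],[0.637,-0.404,0,-1,-1],[0.637,-0.404,0,-1,-1],[0.637,-0.404,0,-1,-1]]])

```text
t: 0.93
eef_pos: [432.1, -269.4, 303.0]
orientation: [-2.659, -1.671, 0.001]
wrist_force: [1.5, 0.9, 0.6]
gripper_width: 85.3
```

```bash
cat >> h2.py <<'E'
def plan(x,y,z,yaw=None):
    """shift to world TCP target from measured pose; yaw (deg) = heading of tool y"""
    s=read_state(); M=R.from_rotvec(s["orientation"]).as_matrix(); d=np.array([x,y,z])-s["eef_pos"]
    h=np.degrees(np.arctan2(M[1,1],M[0,1])); print("t",round(s["t"],2),"pos",s["eef_pos"].round(1),"h",h.round(1),"tilt",M[:,2].round(3),"F",s["wrist_force"].round(1),"w",round(s["gripper_width"],1),"j",s["joints"].round(2))
    print("mm",(M.T@d).round(1),"norm",(M.T@d/500).round(4),"turn",None if yaw is None else round((h-yaw)/45,3))
E
python3 -c "
from h2 import *
plan(432.5,77.8,240,9.3)"
```

```text
t 0.93 pos [ 432.1 -269.4  303. ] h -25.7 tilt [-0.001  0.001 -1.   ] F [1.5 0.9 0.6] w 85.3 j [-0.56  0.14 -0.26  1.16  0.    1.46]
mm [ 313.1 -150.1   63.3] norm [ 0.6261 -0.3002  0.1266] turn -0.778
```

jog_arm(commands=[[[0.626,-0.3,0.126,-0.778,-1],[0.626,-0.3,0.126,-0.778,-1],[0.626,-0.3,0.126,-0.778,-1],[0.626,-0.3,0.126,-0.778,-1],[0.626,-0.3,0.126,-0.778,-1],[0.626,-0.3,0.126,-0.778,-1],[0.626,-0.3,0.126,-0.778,-1],[0.626,-0.3,0.126,-0.778,-1],[0.626,-0.3,0.126,-0.778,-1],[0.626,-0.3,0.126,-0.778,-1]]])

```text
t: 1.77
eef_pos: [431.8, 79.1, 239.9]
orientation: [-2.026, -2.398, 0.0]
wrist_force: [0.3, -0.0, 0.4]
gripper_width: 85.6
```

```bash
python3 -c "
from h2 import *
plan(432.5,77.8,139,9.3)
a,_=snap('scene','s1')
cv2.imwrite('pics/s1c.png',cv2.resize(a[120:320,130:400],None,fx=2.8,fy=2.8,interpolation=cv2.INTER_CUBIC))"
```

```text
t 1.77 pos [431.8  79.1 239.9] h 9.6 tilt [-0.002  0.001 -1.   ] F [ 0.3 -0.   0.4] w 85.6 j [ 0.18  0.05 -0.52  1.    0.    1.58]
mm [ -1.5   0.6 100.9] norm [-0.003   0.0013  0.2017] turn 0.007
```

View pics/s1c.png

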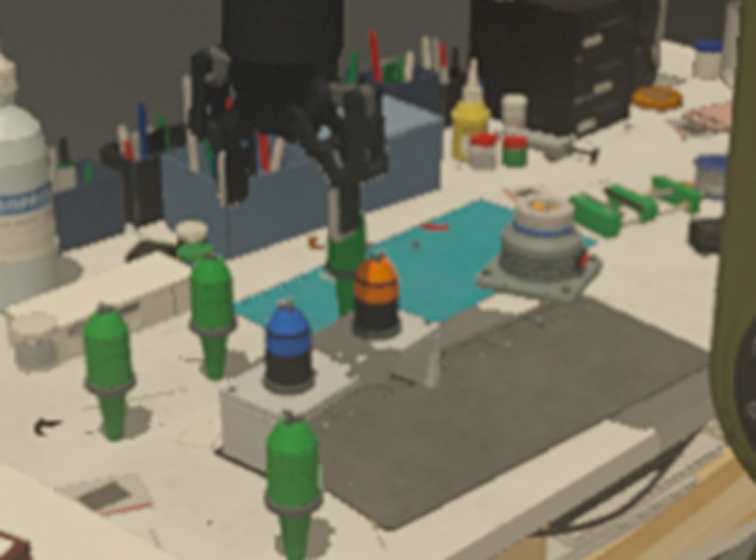

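The gripper is open above the blue chuck (288,345 in the crop) and the fingers are clear of the green pieces. I'm going down to grip it.

jog_arm(commands=[[[-0.003,0.001,0.08,0.007,-1],[-0.003,0.001,0.14,0.007,-1],[-0.003,0.001,0.19,0.007,-1],[-0.003,0.001,0.202,0.007,-1],[-0.003,0.001,0.202,0.007,-1],[-0.003,0.001,0.202,0.007,0.5],[-0.003,0.001,0.202,0.007,0.5],[-0.003,0.001,0.202,0.007,0.5],[-0.003,0.001,0.202,0.007,0.5],[-0.003,0.001,0.202,0.007,0.5]]], force=60)

```text
t: 2.65
eef_pos: [434.3, 74.4, 141.2]
orientation: [2.04, 2.388, 0.003]
wrist_force: [-2.0, -0.1, 4.7]
gripper_width: 30.6
```

jog_arm(commands=[[[0,0,0,0,1],[0,0,0,0,1],[0,0,0,0,1],[0,0,0,0,1],[0,0,0,0,1],[0,0,0,0,1]]], force=60)

```text
t: 3.15
eef_pos: [434.3, 74.4, 141.2]
orientation: [2.039, 2.388, 0.002]
wrist_force: [-1.4, -0.9, 6.5]
gripper_width: 30.5
```

```bash
python3 -c "
from h2 import *
plan(432.5,77.8,250,9.3)"
```

```text
t 3.15 pos [434.3  74.4 141.2] h 9.0 tilt [ 0.002  0.    -1.   ] F [-1.4 -0.9  6.5] w 30.5 j [ 0.17  0.15 -0.65  0.76 -0.    1.58]
mm [   3.6   -1.  -108.8] norm [ 0.0072 -0.002  -0.2175] turn -0.007
```

jog_arm(commands=[[[0,0,-0.04,0,1],[0,0,-0.08,0,1],[0,0,-0.12,0,1],[0,0,-0.16,0,1],[0,0,-0.2,0,1],[0,0,-0.22,0,1],[0,0,-0.22,0,1],[0,0,-0.22,0,1],[0,0,-0.22,0,1]]])

```text
t: 3.9
eef_pos: [432.8, 74.2, 248.8]
orientation: [-2.04, -2.388, 0.002]
wrist_force: [0.1, 0.9, -1.3]
gripper_width: 30.8
```

```bash
python3 -c "
from h2 import *
plan(497,-265.3,230,9.3)
a,_=snap('scene','s2')
b,_=snap('top','t2')
A=cv2.resize(a[120:320,130:330],(600,600),interpolation=cv2.INTER_CUBIC)
cv2.imwrite('pics/s2c.png',A)"
```

```text
t 3.9 pos [432.8  74.2 248.8] h 9.0 tilt [-0.001 -0.    -1.   ] F [ 0.1  0.9 -1.3] w 30.8 j [ 0.17  0.05 -0.5   1.03 -0.    1.58]
mm [-345.4   10.4   18.8] norm [-0.6907  0.0207  0.0376] turn -0.007
```

View pics/s2c.png

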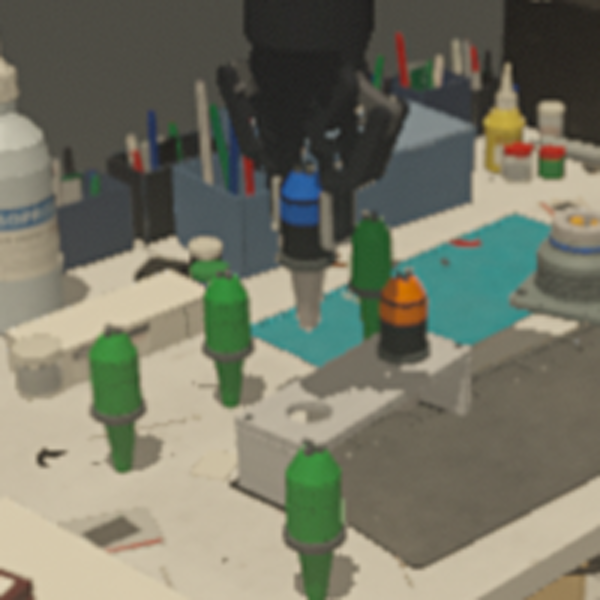

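```bash
python3 - <<'E'
from h2 import *
from scipy.optimize import least_squares as ls
d0=np.load("pics/scene0.npy");d2=np.load("pics/s2.npy");img=cv2.imread("pics/s2.png")
# body in rack, original
P,_=cloud("scene",d0,218,246,222,268)
B=P[(P[:,2]>68)&(P[:,2]<100)&(np.hypot(P[:,0]-432,P[:,1]-78)<25)]
r=ls(lambda q:np.hypot(B[:,0]-q[0],B[:,1]-q[1])-16,[432,78],loss="soft_l1");print("rack body",len(B),r.x,abs(r.fun).mean())
# held shank: find
P,uv=cloud("scene",d2,215,250,190,235)
c=np.array([433,78]);S=P[(np.hypot(P[:,0]-c[0],P[:,1]-c[1])<30)&(P[:,2]>115)&(P[:,2]<160)]
print(len(S),S.min(0),S.max(0))
zt=192-73
def f(q):
    ax=q[0]+q[2]*(S[:,2]-140);ay=q[1]+q[3]*(S[:,2]-140)
    return np.hypot(S[:,0]-ax,S[:,1]-ay)-(6+6.3*(S[:,2]-zt)/45)
r=ls(f,[433,78,0,0],loss="soft_l1");print("shank",r.x,abs(r.fun).mean())
rr=ls(lambda q:f([q[0],q[1],0,0]),[433,78],loss="soft_l1");print("shank upright",rr.x)
# rim in scene
P,_=cloud("scene",d0,300,345,180,225);T=P[(abs(P[:,2]-72)<2.5)]
print("rim",cv2.fitEllipse(cv2.convexHull(T[:,:2].astype(np.float32))))
print(read_state()["eef_pos"])
E
```

```text
rack body 251 [431.19468597  77.5619651 ] 0.9538275673073401
159 [418.34063294  70.34481308 118.97816104] [439.1881495   89.68777627 159.24923374]
shank [ 4.31061076e+02  7.72666550e+01 -2.20418788e-02  6.11048603e-03] 0.9161810151746081
shank upright [431.03187737  77.27111899]
rim ((495.584716796875, -267.0954284667969), (47.966026306152344, 56.74741744995117), 40.977867126464844)
[432.61228363  74.1818572  248.58130626]
```

The blue chuck is held upright. The fit puts its axis about 3.3 mm from the TCP in +y. I'll raise it so the tip passes over the orange chuck, then carry it across.

jog_arm(commands=[[[0,0,-0.075,0,1],[-0.08,0,-0.08,0,1],[-0.16,0.01,-0.08,0,1],[-0.24,0.01,-0.08,0,1],[-0.32,0.01,-0.08,0,1],[-0.4,0.02,-0.08,0,1],[-0.48,0.02,-0.08,0,1],[-0.56,0.021,-0.07,0,1],[-0.64,0.021,-0.04,0,1],[-0.698,0.021,0.0,0,1]]])

```text
t: 4.83
eef_pos: [499.1, -272.2, 249.8]
orientation: [2.041, 2.385, -0.0]
wrist_force: [1.6, -0.5, -2.0]
gripper_width: 30.7
```

jog_arm(commands=[[[0,0,0.02,0,1],[0,0,0.02,0,1],[0,0,0.02,0,1],[0,0,0.02,0,1],[0,0,0.02,0,1]]])

```text
t: 5.25
eef_pos: [498.7, -267.9, 240.8]
orientation: [2.038, 2.389, 0.001]
wrist_force: [-0.3, 1.3, -1.3]
gripper_width: 30.5
```

```bash
python3 - <<'E'
from h2 import *
from scipy.optimize import least_squares as ls
plan(497.7,-268.7,208,9.3)
z=read_state()["eef_pos"][2]
a,d=snap('scene','s3'); b,e=snap('top','t3')
P,uv=cloud("scene",d,290,350,140,225)
S=P[(np.hypot(P[:,0]-497,P[:,1]+265)<30)&(P[:,2]>z-128)&(P[:,2]<z-90)]
def f(q): return np.hypot(S[:,0]-q[0]-q[2]*(S[:,2]-z+100),S[:,1]-q[1]-q[3]*(S[:,2]-z+100))-(6+6.3*(S[:,2]-(z-130))/45)
r=ls(f,[497,-265,0,0],loss="soft_l1");print(len(S),r.x,abs(r.fun).mean())
A=cv2.resize(a[130:230,270:380],None,fx=6,fy=6,interpolation=cv2.INTER_CUBIC)
cv2.imwrite('pics/s3c.png',A)
E
```

```text
t 5.25 pos [ 498.7 -267.9  240.8] h 9.1 tilt [ 0.001 -0.    -1.   ] F [-0.3  1.3 -1.3] w 30.5 j [-0.49  0.28 -0.24  1.05  0.    0.92]
mm [-0.6 -1.2 32.8] norm [-0.0012 -0.0024  0.0656] turn -0.005
97 [ 4.96705444e+02 -2.64923504e+02 -4.72904200e-02  2.76769332e-02] 1.4109309350516095
```

View pics/s3c.png

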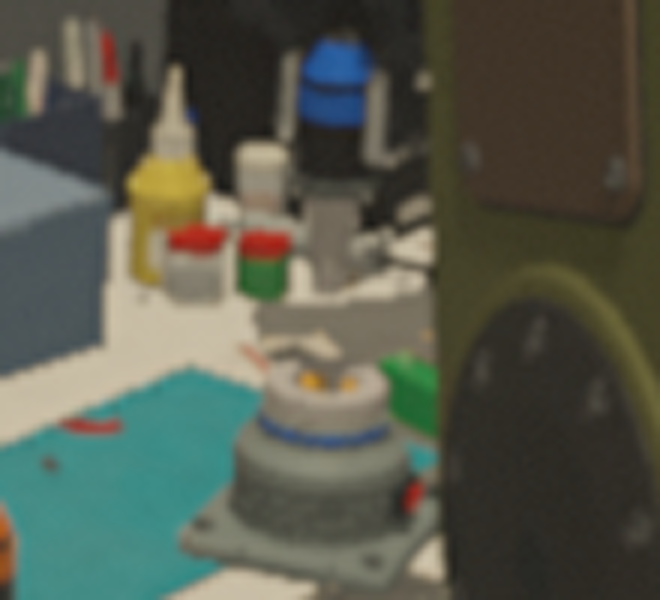

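The shank (330,235 in the crop) is in line with the socket mouth (327,380), and the fit agrees within 1 mm. Now I'll lower it in.

jog_arm(commands=[[[0,-0.001,0.03,0,1],[0,-0.001,0.06,0,1],[0,-0.001,0.085,0,1],[0,-0.001,0.105,0,1],[0,-0.001,0.12,0,1],[0,-0.001,0.132,0,1],[0,-0.001,0.14,0,1],[0,-0.001,0.146,0,1],[0,-0.001,0.146,0,1],[0,-0.001,0.146,0,1]]])

```text
t: 6.18
eef_pos: [498.5, -269.6, 167.2]
orientation: [2.04, 2.387, -0.001]
wrist_force: [2.2, -4.9, -3.3]
gripper_width: 30.4
```

```bash
python3 -c "
from h2 import *
plan(497.7,-268.7,157,9.3)"
```

```text
t 6.18 pos [ 498.5 -269.6  167.2] h 9.0 tilt [ 0.001 -0.002 -1.   ] F [ 2.2 -4.9 -3.3] w 30.4 j [-0.5   0.34 -0.33  0.89 -0.    0.92]
mm [ 1.  -0.6 10.2] norm [ 0.0021 -0.0012  0.0205] turn -0.007
```

jog_arm(commands=[[[-0.002,0,0.004,0,1],[-0.002,0,0.008,0,1],[-0.002,0,0.012,0,1],[-0.002,0,0.016,0,1],[-0.002,0,0.019,0,1],[-0.002,0,0.021,0,1],[-0.002,0,0.021,0,1],[-0.002,0,0.021,0,1]]])

```text
t: 6.85
eef_pos: [498.9, -270.2, 158.4]
orientation: [2.039, 2.387, 0.001]
wrist_force: [-0.6, -1.0, 11.3]
gripper_width: 30.6
```

```bash
python3 -c "
from h2 import *
plan(497.7,-268.7,157,9.3)"
```

```text
t 6.85 pos [ 498.9 -270.2  158.4] h 9.0 tilt [ 0.003 -0.001 -1.   ] F [-0.6 -1.  11.3] w 30.6 j [-0.5   0.35 -0.34  0.87  0.    0.92]
mm [ 1.7 -0.9  1.4] norm [ 0.0034 -0.0018  0.0027] turn -0.007
```

jog_arm(commands=[[[0,0,0.003,0,1],[0,0,0.006,0,1],[0,0,0.006,0,1],[0,0,0.006,0,1]]])

```text
t: 7.18
eef_pos: [498.9, -270.3, 157.2]
orientation: [2.038, 2.386, 0.002]
wrist_force: [-5.5, 0.5, 26.6]
gripper_width: 30.7
```

```bash
python3 -c "
from h2 import *
plan(497.7,-268.7,157,9.3)"
```

```text
t 7.18 pos [ 498.9 -270.3  157.2] h 9.0 tilt [ 0.003 -0.002 -1.   ] F [-5.5  0.5 26.6] w 30.7 j [-0.5   0.35 -0.35  0.87  0.    0.92]
mm [ 1.8 -1.   0.2] norm [ 0.0036 -0.0019  0.0003] turn -0.007
```

The force rose sharply to 26.6 N with only 1.2 mm of travel, at the expected height of 157 mm, so the collar is home. I'll ease off, open and back away straight up.

jog_arm(commands=[[[0,0,-0.004,0,1],[0,0,-0.004,0,1],[0,0,-0.004,0,-0.1],[0,0,-0.004,0,-0.3],[0,0,-0.004,0,-1],[0,0,-0.004,0,-1],[0,0,-0.004,0,-1],[0,0,-0.004,0,-1]]], force=20)

```text
t: 7.85
eef_pos: [497.8, -269.6, 155.0]
orientation: [-2.04, -2.388, -0.0]
wrist_force: [-0.3, -0.2, -0.2]
gripper_width: 85.6
```

jog_arm(commands=[[[0,0,-0.03,0,-1],[0,0,-0.08,0,-1],[0,0,-0.14,0,-1],[0,0,-0.2,0,-1],[0.15,0,-0.26,0,-1],[0.25,0,-0.26,0,-1],[0.35,0,-0.26,0,-1],[0.35,0,-0.26,0,-1],[0.35,0,-0.26,0,-1]]])

```text
t: 8.6
eef_pos: [469.3, -93.0, 286.0]
orientation: [-2.036, -2.391, -0.003]
wrist_force: [-0.3, -0.9, -0.2]
gripper_width: 85.5
```

```bash
python3 - <<'E'
from h2 import *
from scipy.optimize import least_squares as ls
plan(497.7,-268.7,157,9.3)
a,d=snap('scene','s4'); b,e=snap('top','t4')
P,uv=cloud("scene",d,295,350,150,225)
S=P[(np.hypot(P[:,0]-497,P[:,1]+265)<24)&(P[:,2]>82)&(P[:,2]<116)]
def f(q): return np.hypot(S[:,0]-q[0]-q[2]*(S[:,2]-100),S[:,1]-q[1]-q[3]*(S[:,2]-100))-16
r=ls(f,[497,-265,0,0],loss="soft_l1");print("body",len(S),r.x,abs(r.fun).mean())
N=P[np.hypot(P[:,0]-497,P[:,1]+265)<24];print("top z scene",N[:,2].max())
P,_=cloud("top",e,355,412,140,205);N=P[np.hypot(P[:,0]-497,P[:,1]+265)<14];print("top z",N[:,2].max(),np.sort(N[:,2])[-5:])
for g in("top0","t4"):
  P,_=cloud("top",np.load(f"pics/{g}.npy"),250,290,180,230);zcirc(P,110,12);print("orange ztop",P[:,2].max())
P,_=cloud("top",np.load("pics/top0.npy"),200,238,180,230);print("blue ztop before (exp 119)",P[:,2].max())
A=cv2.resize(a[140:260,220:380],(800,600),interpolation=cv2.INTER_CUBIC)
cv2.imwrite('pics/s4c.png',A)
E
```

```text
t 8.6 pos [469.3 -93.  286. ] h 9.2 tilt [-0.     0.002 -1.   ] F [-0.3 -0.9 -0.2] w 85.5 j [-0.2   0.09 -0.36  1.12  0.    1.21]
mm [-1.783e+02 -1.000e-01  1.286e+02] norm [-3.566e-01 -2.000e-04  2.571e-01] turn -0.003
body 183 [ 4.96538631e+02 -2.67361579e+02  3.48849747e-02 -1.09694753e-02] 1.412158788652361
top z scene 139.18112525799796Traceback (most recent call last):
  File "<stdin>", line 10, in <module>
    return umr_maximum(a, axis, None, out, keepdims, initial, where)
ValueError: zero-size array to reduction operation maximum which has no identity
```

```bash
python3 - <<'E'
from h2 import *
a=cv2.imread("pics/s4.png");A=cv2.resize(a[140:260,220:380],(800,600),interpolation=cv2.INTER_CUBIC)
cv2.imwrite('pics/s4c.png',A)
d0=np.load("pics/scene0.npy");d4=np.load("pics/s4.npy")
for nm,d,w,c in(("blue rack",d0,(215,250,220,268),(432,78)),("orange0",d0,(248,282,200,245),(448.5,-21)),("orange4",d4,(248,282,200,245),(448.5,-21)),("blue socket",d4,(295,350,150,225),(497,-266))):
    P,_=cloud("scene",d,*w);N=P[(np.hypot(P[:,0]-c[0],P[:,1]-c[1])<20)&(P[:,2]>78)];print(nm,len(N),N.mean(0).round(1),np.sort(N[:,2])[-8:].round(1))
E
```

```text
blue rack 358 [423.6  83.8  99.5] [120.7 120.8 121.  121.  121.2 121.3 121.3 121.4]
orange0 303 [440.1 -14.6  99.5] [119.6 119.9 120.  120.3 120.5 121.2 121.3 121.9]
orange4 305 [440.1 -14.4  99.5] [120.5 120.8 120.8 121.2 121.3 121.8 122.2 122.4]
blue socket 321 [ 489.7 -259.   106.2] [136.4 136.6 137.1 137.7 137.9 138.1 138.5 139.2]
```

View pics/s4c.png

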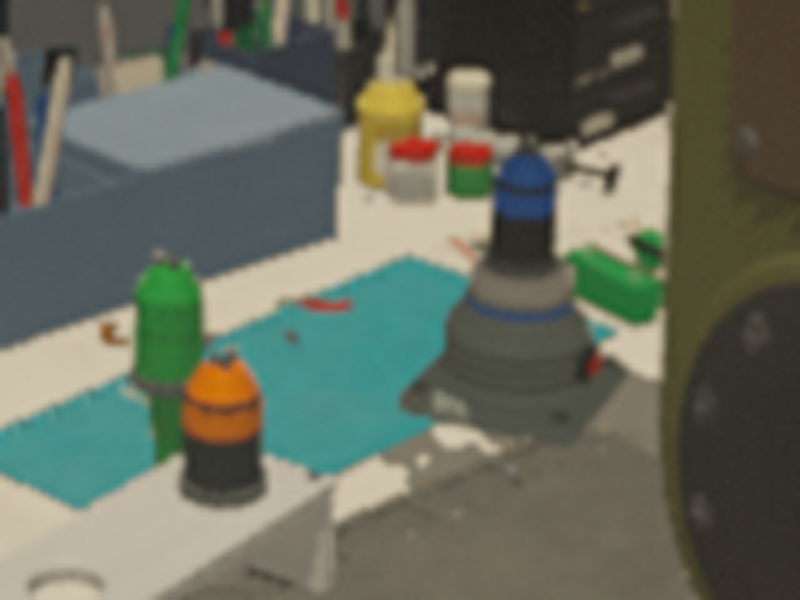

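The chuck stands upright at (525,205) with its collar on the rim. The orange chuck at (222,430) has not moved, and the gripper is clear.

```bash
python3 -c "
from bench import *
print(sign_off())"
```

```text
the job is handed in; nothing more can be done
None
```

The blue-banded chuck is in the spindle socket, pushed home and released, and I handed the job in at about 8.7 s. I gripped it in the rack, carried it over the orange chuck and pressed it in. The force rose sharply to about 27 N at the expected height, so I took the collar as home.

Last checks, all from the scene camera:
- **Seating:** the nose top is 17 mm higher than it was in the rack, where 16 mm is expected. That puts the collar within about 1 mm of the rim.
- **Position:** the chuck's axis is about 2 mm from my estimate of the socket's axis.
- **Tilt:** the fit gave about 2 degrees, which is within what the depth noise allows.
- **Orange chuck:** it is unmoved, to within 0.2 mm.
- **Gripper:** it is open and well clear, with about 0 N at the wrist.

One check failed: the top-camera height check gave no points at the socket, probably because the arm blocked that view. I relied on the scene camera instead.

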